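# Send out the packed bin and set the signal stick to green

### The job

The packed blue bin is ready to be collected: slide it along the green lane until it is right up against the yellow stop. Then take the green-sleeved signal stick out of the wooden stand, lower it foot first to the bottom of the deep grey cup (do not drop it in), and let go so that it leans against the rim on the side of the green tab, pointing squarely over that tab rather than off to one side. Leave the red-sleeved stick in the stand and the other loose things on the bench where they are.

Things in the scene. Friction and masses are not known exactly. Their poses are not given: they have to be found in the camera images.
- lane: low green lane fixed to the bench, 340 mm long (its x), 136 mm wide, floor 4 mm above the bench, between two aluminium rails 22 mm high (inner faces at y = +-60 mm). Origin on the bench under the middle of the lane; +x runs towards the yellow stop, a plate 45 mm high whose inner face is at x = +160 mm. Open at the other end.
- bin: loose blue open-topped bin full of small cartons, 150 mm long (its x, along the lane), 110 mm wide, 80 mm high, about 0.6 kg, standing on the lane floor between the rails and free to slide. Origin at the centre of its underside; its x axis runs with the lane's. Against the stop its origin is at x = +85 mm in the lane's frame.
- cup: deep round grey cup fixed to the bench on a dark disc 96 mm across; outside diameter 68 mm, inside 60 mm, 115 mm high, inner floor 6 mm above the bench. Origin on the cup's axis at bench level; +x points to the green tab and -x to the red tab (each 22 mm wide, 30 mm high, standing about 11 mm out from the outside wall, tops level with the rim).
- cup_rim (a point): centre of the cup's mouth, at rim height (115 mm above the bench)
- stand: wooden block fixed to the bench, 150 mm (its x) x 60 mm x 50 mm high, with two holes 13.5 mm wide and 40 mm deep at x = +-45 mm, a signal stick standing loosely in each (which is in which varies). Origin at the centre of its underside.
- stick_green: loose signal stick, 210 mm long, 45 g: white round shaft 12 mm thick, the top 65 mm covered by a rigid green sleeve 18 mm thick, flat foot. Stands upright in the stand with its foot 10 mm above the bench, leaning up to 2 degrees. Origin at the centre of its foot, z along the stick towards the top.
- stick_green_top (a point): centre of the green stick's top end, 210 mm from its foot
- stick_red: the same stick with a red sleeve, standing in the other hole; leave alone
- tape_roll: roll of amber packing tape lying flat, 90 mm across, 48 mm high; origin at the centre of its underside; leave alone
- small_carton: small closed cardboard box 90 x 120 x 70 mm high; origin at the centre of its underside; leave alone
- spray_bottle: white bottle with yellow label and blue cap, 60 mm across, 150 mm high; origin at the centre of its underside; leave alone
- screwdriver: red-handled screwdriver, about 200 mm long, lying flat on the bench beyond the stand, to the right; leave alone
- bolt: steel bolt standing on its head, 26 mm across, 50 mm high; origin at the centre of its underside; leave alone

How it is judged:
On the way, in this order (a step that is already met when the one before it is completed fails the run):
1. the bin stands against the yellow stop, gap under 6 mm (x of bin in the frame of lane above 0.079 m and angle between bin's own z axis and vertical below 0.06 rad and z of bin in the frame of lane below 0.012 m), for 0.2 s.
2. after that, the green stick is clear of the stand (height (world z) of stick_green above 0.06 m), for 0.1 s.
3. the green stick stands in the cup, let go, leaning to the green tab (z of stick_green in the frame of cup below 0.025 m and horizontal distance between stick_green and cup below 0.032 m and x of stick_green_top in the frame of cup above 0.03 m and y of stick_green_top in the frame of cup between -0.028 and 0.028 m and linear speed of stick_green below 0.03 m/s and contact force between the fingers and stick_green below 0.05 N), for 0.2 s.
At the end, for the whole second after the job is handed in: Bin flat in the lane, under 6 mm from the stop. Green stick let go, at rest, foot at the cup's bottom (under 25 mm above the bench), its top over 30 mm from the cup's axis towards the green tab and within 28 mm to either side of the tab's line. Red stick upright in the stand (all of step 1 and all of step 3 and linear speed of bin below 0.02 m/s and angle between stick_red's own z axis and vertical below 0.1 rad); the robot touches nothing.
It fails at once if the green stick is dropped into the cup (it moves faster than 0.8 m/s with its foot inside) (z of stick_green in the frame of cup below 0.11 m and horizontal distance between stick_green and cup below 0.034 m and linear speed of stick_green above 0.8 m/s).
It fails at once if the red stick or another loose thing on the bench is moved by more than 30 mm (distance of any of stick_red, tape_roll, small_carton, spray_bottle, screwdriver, bolt from where it was at the start of the episode above 0.03 m).
It also fails if it takes over 58 s, if anything falls off the work surface, if the arm or the gripper's body presses on something with over 40 N, if the wrist force passes 120 N, or if a joint passes its speed limit or range.

### The arm

A 6-joint arm with a two-finger parallel gripper is mounted at the origin on the work surface. World frame = base frame: x ahead of the robot, y to its left, z up, the work surface at z = 0. Lengths are in m, angles in rad, forces in N, time in s.
With the tool pointing down it reaches from about 0.25 to 0.8 m from the base axis. Payload 8.5 kg.
Tool frame: the origin (TCP) lies midway between the tips of the shut fingers; the grasp point (between the pads) lies 19 mm behind it; z points along the fingers, y is the direction in which the jaws open and shut (so a half turn about z gives the same grasp; the last joint's range is limited). The gripper opens to 85 mm and grips with 20 to 120 N. Pads are 22 mm wide; open, the fingers measure 114 mm over their backs; the gripper's body (76 mm by 85 mm) begins 54 mm behind the grasp point. The pads swing forward as they close: fully open they stand 13 mm farther back than shut.
Start: joints at [1.188, 0.238, -0.013, 1.319, 0, 1.571], TCP at [0.196, 0.487, 0.231] pointing down, gripper open.
Joint ranges: [-2.66, 2.66], [-1.03, 1.9], [-1.14, 1.46], [-1.82, 2.27], [-1.45, 1.34], [-3.14, 3.14]. Speed limits (rad/s): [2.22, 2.22, 2.79, 3.14, 3.14, 3.14].

### API

Orientations are given as [roll, pitch, yaw] about the fixed x, y, z axes, in that order (R = Rz(yaw) Ry(pitch) Rx(roll)).
In Python, from rig import manip gives the robot as it stands. The module is installed in compiled form; this text tells all that it offers.
- The arm moves only by the shell command python3 -m jog 'ROWS' [FORCE]. ROWS is JSON, a list of rows, each a list of 3 entries, a list of its own where there are three numbers: the shift along the tool's x, y, z in m, then the turn about the tool's z in degrees, then the finger opening in m, from 0 to 0.0854. A call has 1 to 10 rows; each row is the pose to reach, as a shift and turn from the pose measured when the call began, along the tool's axes at that moment; what a row does not reach only later rows make up. A row lasts 1/8 s, in which the tool goes at most 62.5 mm and 10.7 degrees, less where a joint would pass 70% of its speed; a pose out of reach is approached as far as the arm can. A call with a gripper value outside its range is refused whole. The fingers move at their own pace and stop on an object; FORCE is the grip in N (left out, the last holds). Time passes only in rows, so rows that repeat a pose let the fingers close. It gives the time, the measured TCP pose, the force and the opening at its end, in the units of the state.
- manip.state(): the state, without advancing time (a new reading comes with each control period).
- manip.get_image(name): name is "scene" or "side" or "wrist"; returns a dict with "color" (400x640x3 uint8, red, green, blue), "mtx" (3x3 intrinsics, pixels), "world_to_cam" (4x4, takes a point from world to camera coordinates). Camera axes: x right, y down, z forward; pixel columns grow to the right and rows downward; lengths in m; the calibration is good to about 2 mm. A picture is of the moment at which its call begins. There is no depth.
- manip.finish_job(): hands the job in, once; it reports no verdict.
The state is a dict: "t": time; "joint_pos": joint angles; "qvel": joint speeds; "tau": joint torques, N m; "ee_pos": TCP position; "ee_rot": TCP orientation; "wrist_force": force on the tool from outside, world axes, zero at the start; "moment": the same for the moment, N m; "opening": finger opening in m.
Only numpy, scipy, OpenCV 4.12 (cv2) and the standard library are available. Lean on these libraries where they do the work, as an engineer would, in place of code of your own. Each camera call takes 0.05 s, during which the arm holds its last target.

## Working session

There is one attempt and no reset: what is moved stays moved. The work goes in short steps, Python scripts to look and compute and a shell command to move; the robot and the scene stay as the last step left them, time stands still between calls to the robot, and variables do not carry over. Pictures are saved under pics/ and viewed, and the job is handed in when it is done.

```bash
mkdir -p pics
cat > h.py <<'E'
import numpy as np, cv2
from rig import manip
def snap(n,f):
    d=manip.get_image(n); cv2.imwrite('pics/'+f+'.png',d['color'][:,:,::-1]); 
    np.savez('pics/'+f+'.npz',K=d['mtx'],T=d['world_to_cam']); return d
def ld(f): z=np.load('pics/'+f+'.npz'); return z['K'],z['T']
def px(f,u,v,z):
    K,T=ld(f); R=T[:3,:3]; c=-R.T@T[:3,3]; r=R.T@np.linalg.inv(K)@np.array([u,v,1.]); return c+r*(z-c[2])/r[2]
def pr(f,p):
    K,T=ld(f); q=K@(T[:3,:3]@np.array(p)+T[:3,3]); return q[:2]/q[2]
def crop(f,x0,y0,x1,y1,s,o):
    i=cv2.imread('pics/'+f+'.png')[y0:y1,x0:x1]; cv2.imwrite('pics/'+o+'.png',cv2.resize(i,None,fx=s,fy=s,interpolation=cv2.INTER_CUBIC))
E
python3 - <<'E'
from h import *
for n in ['scene','side','wrist']: snap(n,n+'0')
s=manip.state(); print({k:np.round(v,3) for k,v in s.items()})
for n in ['scene','side','wrist']:
    K,T=ld(n+'0'); print(n,K[0,0],np.round(-T[:3,:3].T@T[:3,3],3))
E
```

```text
{'t': np.float64(0.15), 'joint_pos': array([ 1.188,  0.239, -0.014,  1.319,  0.   ,  1.571]), 'qvel': array([-0.   , -0.003,  0.003,  0.   ,  0.001,  0.001]), 'tau': array([ 1.0000e-03, -5.3908e+01,  3.4660e+01,  1.4000e-02,  0.0000e+00,
        0.0000e+00]), 'ee_pos': array([0.196, 0.487, 0.231]), 'ee_rot': array([-3.14 , -0.   ,  2.759]), 'wrist_force': array([-0.028,  0.566,  0.418]), 'moment': array([ 0.039,  0.019, -0.011]), 'opening': np.float64(0.086)}
scene 381.2929430910923 [1.05  0.381 0.695]
side 519.8390660846209 [ 0.306 -1.001  0.896]
wrist 352.2164844757367 [0.129 0.515 0.374]
```

View pics/scene0.png

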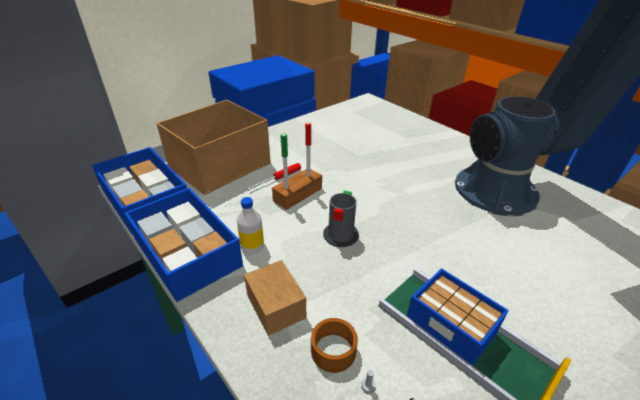

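View pics/side0.png

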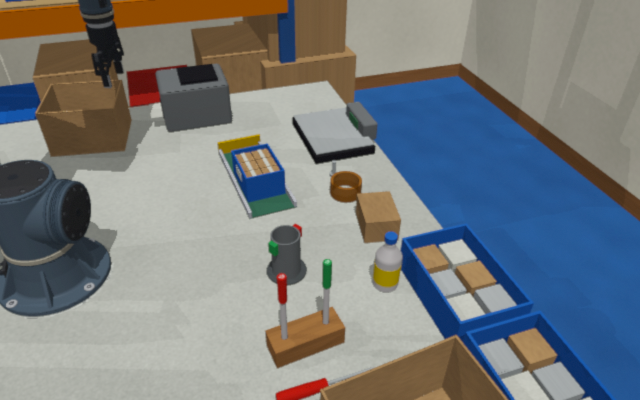

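View pics/wrist0.png

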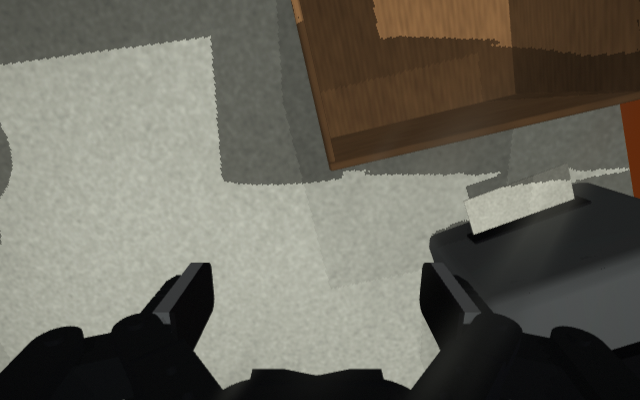

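Scene view: the bin is in the lane at about (458,315), with the yellow stop at (557,378). The cup is at (342,218) with its red tab facing the camera and green tab behind. The stand is at (297,188), with the green stick on the left (284,145) and the red on the right. I'll enlarge these areas.

Run:
```python
from h import *
crop('side0',205,125,405,225,4,'c1')
crop('side0',240,215,360,365,4,'c2')
crop('scene0',250,110,380,250,4,'c3')
crop('scene0',370,255,580,400,3.8,'c4')
```

```text
(no output)
```

View pics/c1.png

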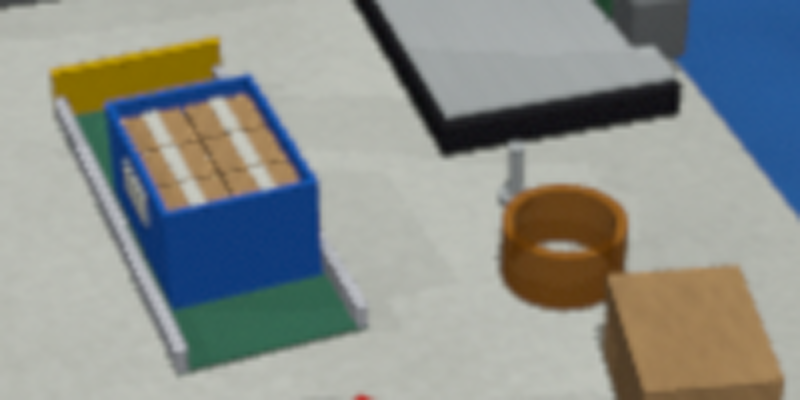

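View pics/c2.png

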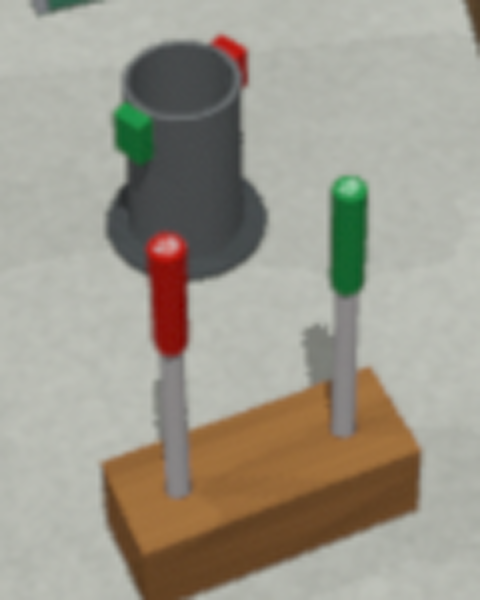

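View pics/c3.png

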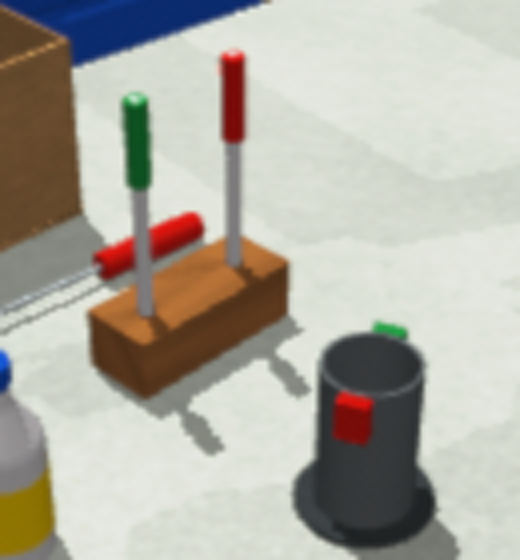

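View pics/c4.png

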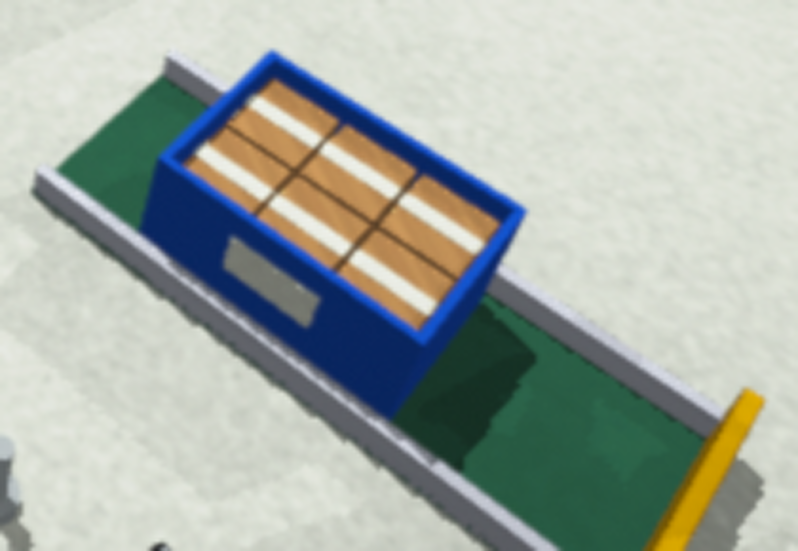

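```bash
cat >> h.py <<'E'
def tri(obs):
    A=[];b=[]
    for f,u,v in obs:
        K,T=ld(f); P=K@T[:3]; A+= [u*P[2]-P[0], v*P[2]-P[1]]
    A=np.array(A); x=np.linalg.lstsq(A[:,:3],-A[:,3],rcond=None)[0]
    return x,[np.round(pr(f,x)-[u,v],1).tolist() for f,u,v in obs]
E
python3 - <<'E'
from h import *
np.set_printoptions(precision=4,suppress=True)
c1=lambda u,v:('side0',205+u/4,125+v/4)
c2=lambda u,v:('side0',240+u/4,215+v/4)
c3=lambda u,v:('scene0',250+u/4,110+v/4)
c4=lambda u,v:('scene0',370+u/3.8,255+v/3.8)
print('bin rim scene z.084')
for p in [(272,52),(160,158),(425,342),(525,210)]: print(px(*c4(*p),.084))
print('bin rim side')
for p in [(107,103),(162,213),(317,183),(248,77)]: print(px(*c1(*p),.084))
print('rail tops open end scene',px(*c4(168,55),.022),px(*c4(38,172),.022))
print('rail tops open end side',px(*c1(181,350),.022),px(*c1(363,308),.022))
print('stop top side z.045',px(*c1(52,70),.045),px(*c1(219,40),.045), 'scene far', px(*c4(755,393),.045))
print('cup rim c',px(*c2(182,79),.115),px(*c3(371,365),.115))
print('green tab',px(*c2(131,112),.115),px(*c3(391,330),.115))
print('red tab',px(*c2(230,44),.115),px(*c3(353,399),.115))
for n,a,b in [('g',(349,184),(136,98)),('r',(167,243),(233,55))]: print(n,'top',tri([c2(*a),c3(*b)]),)
for n,a,b in [('g',(342,432),(147,310)),('r',(177,492),(234,262))]: print(n,'hole',tri([c2(*a),c3(*b)]),px(*c2(*a),.05),px(*c3(*b),.05))
E
```

```text
bin rim scene z.084
[0.4856 0.1289 0.084 ]
[0.5933 0.1363 0.084 ]
[0.581  0.2838 0.084 ]
[0.4748 0.2756 0.084 ]
bin rim side
[0.4756 0.2705 0.084 ]
[0.4847 0.1264 0.084 ]
[0.5922 0.129  0.084 ]
[0.5801 0.2745 0.084 ]
rail tops open end scene [0.4807 0.0637 0.022 ] [0.6087 0.0734 0.022 ]
rail tops open end side [0.4777 0.0571 0.022 ] [0.6044 0.0636 0.022 ]
stop top side z.045 [0.4526 0.3903 0.045 ] [0.5848 0.3956 0.045 ] scene far [0.4512 0.3951 0.045 ]
cup rim c [ 0.5174 -0.1562  0.115 ] [ 0.5191 -0.15    0.115 ]
green tab [ 0.4835 -0.1737  0.115 ] [ 0.4843 -0.1689  0.115 ]
red tab [ 0.5515 -0.1358  0.115 ] [ 0.5503 -0.1322  0.115 ]
g top (array([ 0.5423, -0.3612,  0.2191]), [[-0.4, -0.1], [-0.5, 0.1]])
r top (array([ 0.4534, -0.3708,  0.2187]), [[-0.4, -0.1], [-0.4, 0.1]])
g hole (array([ 0.5406, -0.3642,  0.0459]), [[-0.6, -0.1], [-0.8, 0.2]]) [ 0.5405 -0.368   0.05  ] [ 0.5416 -0.3588  0.05  ]
r hole (array([ 0.4515, -0.3736,  0.0454]), [[-0.4, -0.1], [-0.5, 0.1]]) [ 0.4514 -0.3775  0.05  ] [ 0.4541 -0.3679  0.05  ]
```

```bash
cat >> h.py <<'E'
import sys
def go(x,y,z,yawdeg=None):
    s=manip.state(); from scipy.spatial.transform import Rotation as Rr
    R=Rr.from_euler('xyz',s['ee_rot']).as_matrix()
    d=R.T@(np.array([x,y,z])-s['ee_pos']); yn=np.degrees(np.arctan2(R[1,0],R[0,0]))
    t=0 if yawdeg is None else -((yawdeg-yn+180)%360-180)
    print('shift',np.round(d,4),'turn',round(t,2),'yaw now',round(yn,2),'dist',round(np.linalg.norm(d),3))
E
python3 -c "
from h import *
go(.542,.088,.17,94.2)"
```

```text
shift [-0.4699 -0.2406  0.0611] turn 63.87 yaw now 158.07 dist 0.531
```

```bash
python3 -m jog '[[[-0.47,-0.241,0.0],64,0.04],[[-0.47,-0.241,0.0],64,0.04],[[-0.47,-0.241,0.0],64,0.04],[[-0.47,-0.241,0.0],64,0.04],[[-0.47,-0.241,0.0],64,0.04],[[-0.47,-0.241,0.0],64,0.04],[[-0.47,-0.241,0.0],64,0.04],[[-0.47,-0.241,0.061],64,0.04],[[-0.47,-0.241,0.061],64,0.04],[[-0.47,-0.241,0.061],64,0.04]]'; python3 -c "
from h import *
go(.542,.088,.11,94.2)
snap('wrist','w1');snap('side','s1')"
```

```text
t: 1.4
ee_pos: [0.5419, 0.0852, 0.1674]
ee_rot: [-3.137, 0.002, 1.638]
wrist_force: [-1.3, 0.8, 0.2]
opening: 0.0402
shift [0.0029 0.0005 0.0574] turn -0.33 yaw now 93.87 dist 0.058
```

View pics/w1.png

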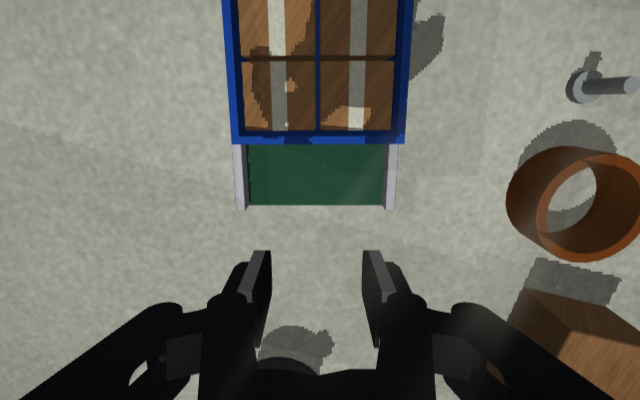

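View pics/s1.png

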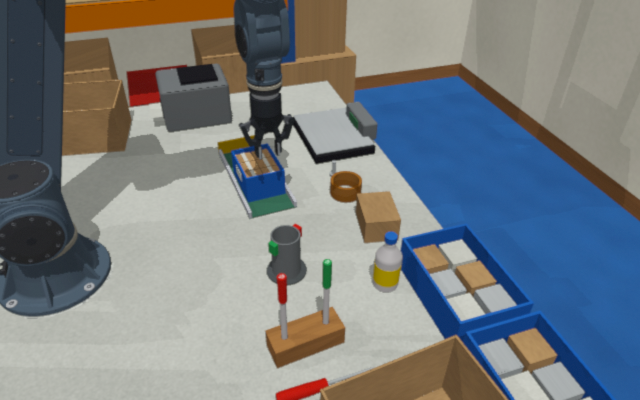

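```bash
python3 -c "
from h import *
print(pr('s1',[.542,.085,.167]))
print(px('w1',240,209,.022),px('w1',391,209,.022),px('w1',238,147,.022),px('w1',233,143,.084),px('w1',404,143,.084))
print(px('w1',222,0,.084),px('w1',412,0,.084))"
```

```text
[268.74221605 156.74727534]
[0.47697147 0.06282345 0.022     ] [0.60622612 0.07178561 0.022     ] [0.47503057 0.11586628 0.022     ] [0.48530709 0.12733413 0.084     ] [0.59409307 0.13477339 0.084     ]
[0.47900008 0.20839784 0.084     ] [0.58742652 0.21562244 0.084     ]
```

Wrist view: the lane is centred at column 317, with its open end at row 209 and the bin's rear rim at row 143. That puts the rear face at y≈0.131, which matches the other cameras. I'll descend behind the bin and push.

```bash
python3 -m jog '[[[0.003,0,0.06],0,0.04],[[0.003,0,0.122],0,0.04],[[0.003,0,0.127],0,0.04],[[0.003,0,0.127],0,0.04]]'; python3 -m jog '[[[0.015,0,0],0,0.04],[[0.03,0,0],0,0.04],[[0.045,0,0],0,0.04],[[0.06,0,0],0,0.04],[[0.075,0,0],0,0.04],[[0.09,0,0],0,0.04],[[0.09,0,0],0,0.04]]';  python3 -c "
from h import *
snap('wrist','w2');snap('scene','sc2');go(.542,.2,.04,94.2)
crop('sc2',370,200,640,400,2.9,'c5')"
```

```text
t: 2.0
ee_pos: [0.5419, 0.0909, 0.0446]
ee_rot: [-3.141, 0.001, 1.642]
wrist_force: [-0.3, 0.8, 1.7]
opening: 0.0399
t: 2.88
ee_pos: [0.5352, 0.1824, 0.0442]
ee_rot: [-3.141, -0.0, 1.644]
wrist_force: [-0.2, -0.1, 0.4]
opening: 0.0399
shift [0.0182 0.0081 0.0042] turn -0.08 yaw now 94.12 dist 0.02
```

View pics/w2.png

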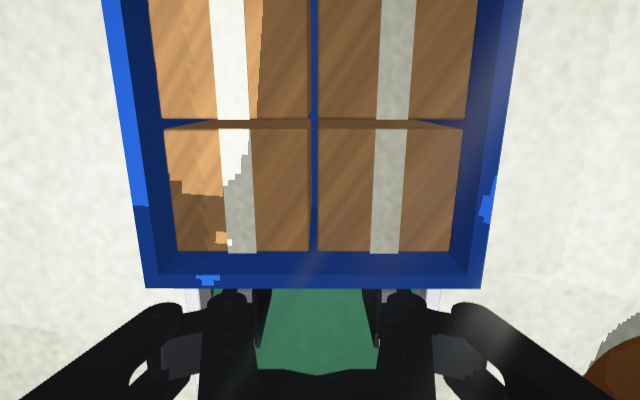

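View pics/c5.png

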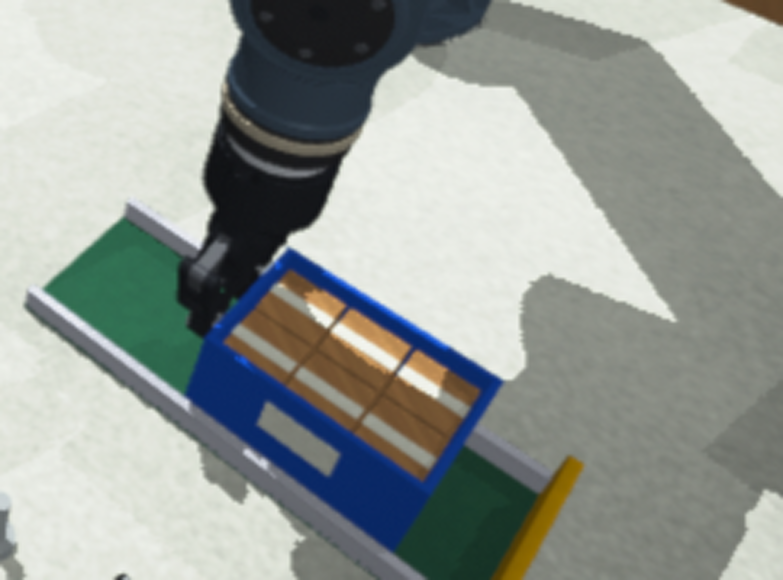

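The bin is sliding squarely, with roughly 50 mm left to the stop at (540,520 in the crop). I'll push on and slow down near the end.

```bash
python3 -m jog '[[[0.012,0,0],0,0.04],[[0.024,0,0],0,0.04],[[0.036,0,0],0,0.04],[[0.044,0,0],0,0.04],[[0.044,0,0],0,0.04]]'; python3 -m jog '[[[0.003,0,0],0,0.04],[[0.006,0,0],0,0.04],[[0.006,0,0],0,0.04]]'; python3 -m jog '[[[0.002,0,0],0,0.04],[[0.004,0,0],0,0.04],[[0.004,0,0],0,0.04]]';  python3 -c "
from h import *
snap('side','s3')
crop('s3',190,100,350,220,5,'c6')"
```

```text
t: 3.6
ee_pos: [0.5319, 0.2262, 0.0441]
ee_rot: [-3.141, -0.001, 1.644]
wrist_force: [-0.3, 0.5, 0.3]
opening: 0.0402
t: 3.98
ee_pos: [0.5315, 0.2323, 0.0441]
ee_rot: [-3.141, -0.001, 1.644]
wrist_force: [-0.1, -1.8, -0.0]
opening: 0.04
t: 4.35
ee_pos: [0.5309, 0.2333, 0.0442]
ee_rot: [-3.14, 0.004, 1.642]
wrist_force: [-0.3, -16.9, 4.8]
opening: 0.0402
```

View pics/c6.png

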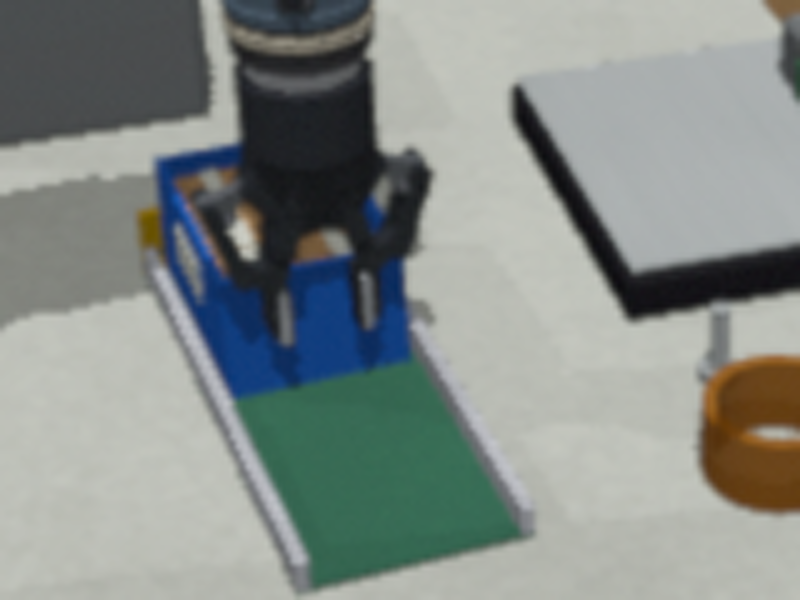

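At 17 N the tool stalled with the bin front at y≈0.394, where I computed the stop to be, so the bin is against it. I'll back off, rise and check.

```bash
python3 -m jog '[[[-0.01,0,0],0,0.04],[[-0.04,0,0],0,0.04],[[-0.08,0,-0.06],0,0.085],[[-0.08,0,-0.12],0,0.085],[[-0.08,0,-0.18],0,0.085],[[-0.08,0,-0.24],0,0.085],[[-0.08,0,-0.276],0,0.085],[[-0.08,0,-0.276],0,0.085]]';  python3 -c "
from h import *
snap('side','s4');snap('wrist','w4')
crop('s4',190,100,350,220,5,'c7')
print(manip.state()['joint_pos'].round(3))
go(.5423,-.361,.32,29)"
```

```text
t: 5.4
ee_pos: [0.5381, 0.1552, 0.3236]
ee_rot: [3.138, 0.002, 1.642]
wrist_force: [0.3, -1.2, -0.1]
opening: 0.085
[ 0.283  0.29   0.282  1.566 -0.003  1.782]
shift [-0.5149 -0.0313  0.0021] turn 65.06 yaw now 94.06 dist 0.516
```

View pics/c7.png

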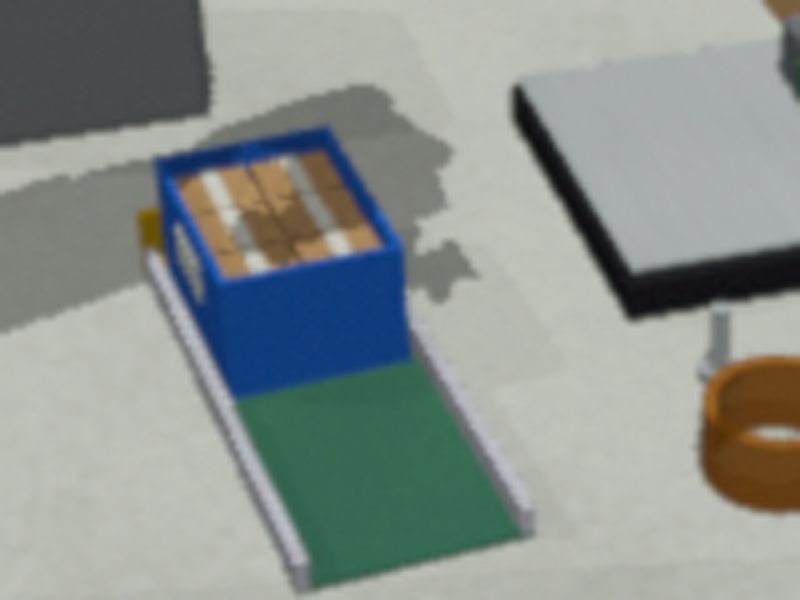

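View pics/w4.png

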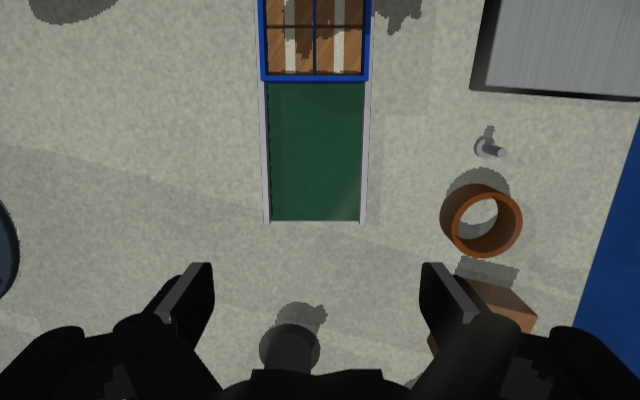

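```bash
python3 -c "
from h import *
a=(px('w4',261,81,.084)+px('w4',369,81,.084))/2
b=(px('w4',267,224,.022)+px('w4',364,223,.022))/2
print(a,b,np.linalg.norm((a-b)[:2]))
f=lambda u,v:(190+u/5,100+v/5)
print(px('s4',*f(219,285),.084),px('s4',*f(402,245),.084), px('s4',*f(238,397),.004))
print(px('s4',*f(304,580),.022),px('s4',*f(530,523),.022))"
```

```text
[0.52983963 0.2444667  0.084     ] [0.54263533 0.06790405 0.022     ] 0.17702570446845867
[0.47494887 0.23679804 0.084     ] [0.58326682 0.2466116  0.084     ] [0.47920316 0.23877104 0.004     ]
[0.47597177 0.04259941 0.022     ] [0.60184047 0.05258705 0.022     ]
```

```bash
python3 -m jog '[[[-0.275,-0.018,0],33,0.085],[[-0.275,-0.018,0],33,0.085],[[-0.275,-0.018,0],33,0.085],[[-0.275,-0.018,0],33,0.085],[[-0.275,-0.018,0],33,0.085],[[-0.515,-0.031,-0.03],65,0.085],[[-0.515,-0.031,-0.03],65,0.085],[[-0.515,-0.031,-0.03],65,0.085],[[-0.515,-0.031,-0.03],65,0.085],[[-0.515,-0.031,-0.03],65,0.085]]';  python3 -c "
from h import *
snap('scene','sc5');snap('wrist','w5');snap('side','s5')
crop('sc5',440,250,640,400,4,'c8')
crop('sc5',220,60,380,200,4,'c9')
go(.5423,-.361,.32,29)"
```

```text
t: 6.75
ee_pos: [0.5419, -0.3646, 0.3489]
ee_rot: [-3.141, 0.005, 0.503]
wrist_force: [0.1, 0.3, -0.7]
opening: 0.0851
shift [-0.0004  0.0006  0.0307] turn 0.07 yaw now 29.07 dist 0.031
```

View pics/c8.png

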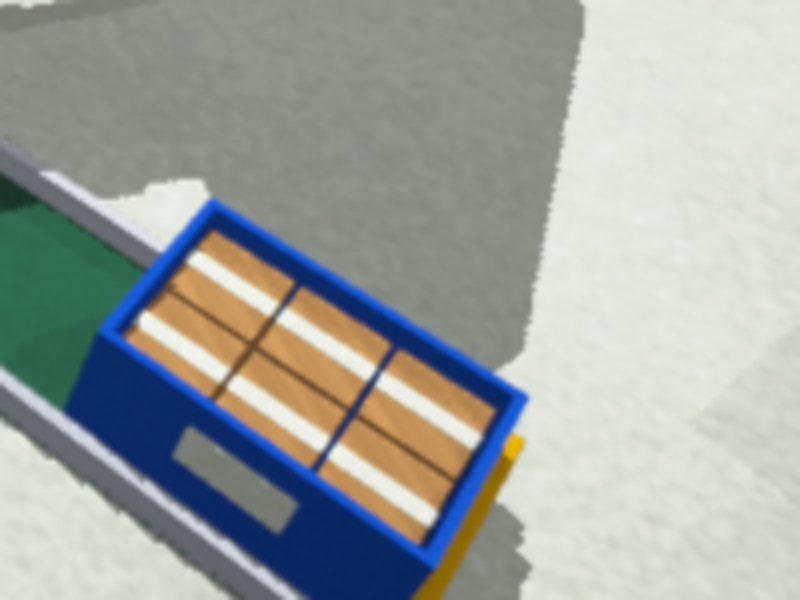

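View pics/w5.png

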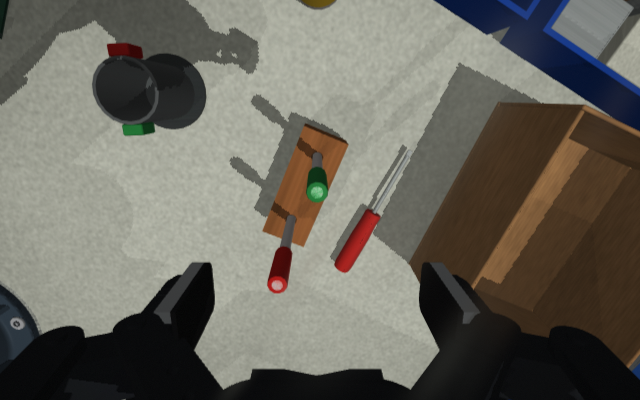

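View pics/s5.png

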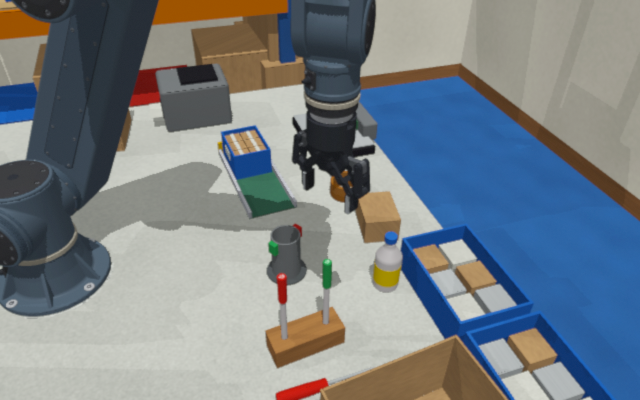

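```bash
python3 -c "
from h import *
print(pr('s5',[.5419,-.3646,.349]),pr('w5',[.5419,-.3646,.22]))
print('g',px('w5',317,190,.22),'r',px('w5',277,285,.22))
print('hole',px('w5',316,155,.05))
print('cup',px('w5',126,89,.115),'gt',px('w5',139,130,.115),'rt',px('w5',126,51,.115))
K,T=ld('w5');print(K,T.round(3),np.linalg.inv(T).round(3))"
```

```text
[328.89938666 206.97519073] [319.67009314 194.07073051]
g [ 0.54381027 -0.36110204  0.22      ] r [ 0.45255114 -0.37193069  0.22      ]
hole [ 0.54413524 -0.35950356  0.05      ]
cup [ 0.51863882 -0.15259912  0.115     ] gt [ 0.48621018 -0.17883563  0.115     ] rt [ 0.55266774 -0.14018391  0.115     ]
[[352.21648448   0.         316.39045796]
 [  0.         352.21648448 203.04056055]
 [  0.           0.           1.        ]] [[ 0.484 -0.875 -0.002 -0.578]
 [-0.838 -0.463  0.289  0.214]
 [-0.253 -0.138 -0.957  0.579]
 [ 0.     0.     0.     1.   ]] [[ 0.484 -0.838 -0.253  0.606]
 [-0.875 -0.463 -0.138 -0.327]
 [-0.002  0.289 -0.957  0.492]
 [ 0.     0.     0.     1.   ]]
```

View pics/sc5.png

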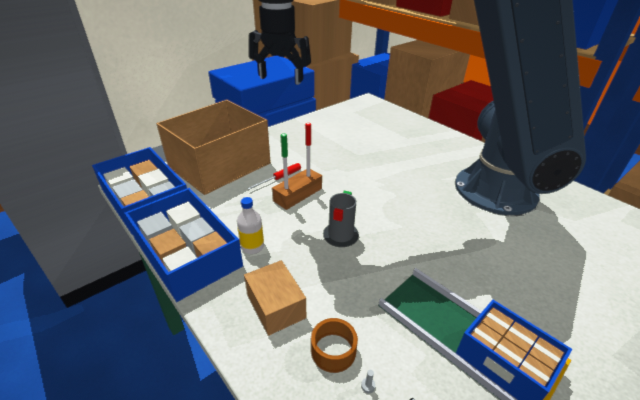

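```bash
python3 -c "
from h import *
for p in [[.571,-.411,.169],[.58,-.43,.169],[.571,-.411,0.]]: print(p,pr('side0',p),pr('scene0',p),pr('w5',p))
go(.543,-.361,.169,30)
for z in (.1,.15,.2): print(z,px('scene0',163,126,z),px('scene0',203,188,0),px('scene0',269,122,z), px('side0',450,337,z))"
```

```text
[0.571, -0.411, 0.169] [349.96649055 295.26396668] [265.07636075 147.37413549] [377.69936469 176.57264977]
[0.58, -0.43, 0.169] [358.3577424  301.67205612] [258.4813415  145.67834082] [400.02744648 177.9483728 ]
[0.571, -0.411, 0.0] [346.03187413 351.08574404] [269.22478054 196.66298637] [357.70423152 150.33969637]
shift [0.0008 0.0009 0.1816] turn -0.93 yaw now 29.07 dist 0.182
0.1 [ 0.69605614 -0.8463836   0.1       ] [ 0.70472358 -0.57549827  0.        ] [ 0.40080576 -0.65232485  0.1       ] [ 0.73700964 -0.50833028  0.1       ]
0.15 [ 0.725842   -0.74321238  0.15      ] [ 0.70472358 -0.57549827  0.        ] [ 0.45540405 -0.56546206  0.15      ] [ 0.70994191 -0.53929409  0.15      ]
0.2 [ 0.75562786 -0.64004117  0.2       ] [ 0.70472358 -0.57549827  0.        ] [ 0.51000234 -0.47859927  0.2       ] [ 0.68287418 -0.5702579   0.2       ]
```

The green stick's top triangulates to (0.543,-0.361), which agrees between the scene/side pair and the wrist view. The box is at least 60 mm clear of the fingers, so I'll descend.

```bash
python3 -m jog '[[[0.001,0.001,0.06],-1,0.085],[[0.001,0.001,0.1],-1,0.085],[[0.001,0.001,0.14],-1,0.085],[[0.001,0.001,0.165],-1,0.085],[[0.001,0.001,0.182],-1,0.085],[[0.001,0.001,0.182],-1,0.085]]' 20; python3 -c "
from h import *
snap('wrist','w6');snap('side','s6');crop('s6',230,180,370,320,4,'c10')
go(.543,-.361,.169,30)"
```

```text
t: 7.65
ee_pos: [0.5426, -0.3589, 0.1675]
ee_rot: [-3.139, 0.005, 0.527]
wrist_force: [-0.9, -0.9, 0.1]
opening: 0.0849
shift [-0.0009  0.0006  0.0004] turn 0.15 yaw now 30.15 dist 0.001
```

View pics/w6.png

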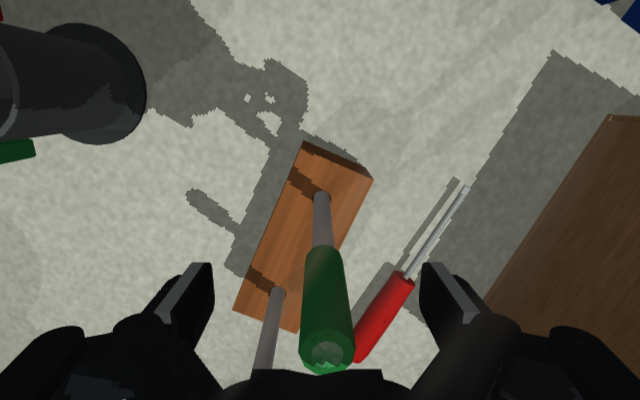

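View pics/c10.png

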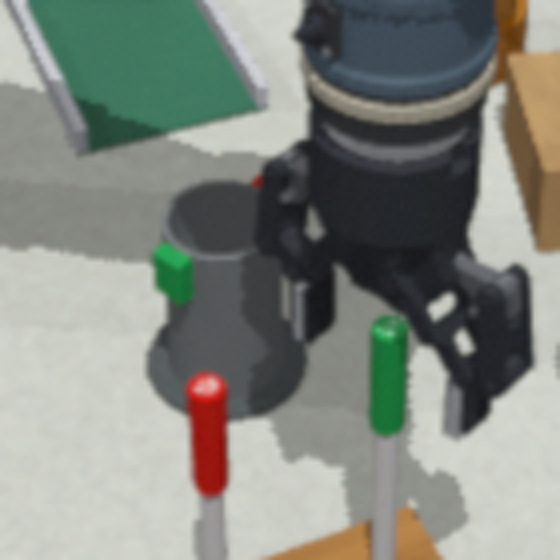

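The green sleeve (327,345) is centred between the fingers (inner faces at columns 213 and 420), and the red stick is well clear. Closing at 20 N.

```bash
python3 -m jog '[[[0,0.001,0],0,0.05],[[0,0.001,0],0,0.03],[[0,0.001,0],0,0.012],[[0,0.001,0],0,0.012],[[0,0.001,0],0,0.012],[[0,0.001,0],0,0.012]]' 20; python3 -m jog '[[[0,0.001,-0.03],0,0.012],[[0,0.001,-0.06],0,0.012],[[0,0.001,-0.1],0,0.012],[[0,0.001,-0.14],0,0.012],[[0,0.001,-0.16],0,0.012],[[0,0.001,-0.16],0,0.012]]'; python3 -c "
from h import *
snap('wrist','w7');snap('side','s7');snap('scene','sc7');crop('s7',230,100,390,300,3,'c11')
go(.5183,-.153,.335,30)"
```

```text
t: 8.5
ee_pos: [0.5441, -0.361, 0.1697]
ee_rot: [3.141, 0.003, 0.526]
wrist_force: [0.5, 0.9, 2.8]
opening: 0.0174
t: 9.25
ee_pos: [0.5454, -0.3618, 0.3308]
ee_rot: [3.138, 0.002, 0.526]
wrist_force: [0.2, -0.3, -1.6]
opening: 0.0171
shift [ 0.0817 -0.1934 -0.0071] turn 0.14 yaw now 30.14 dist 0.21
```

View pics/w7.png

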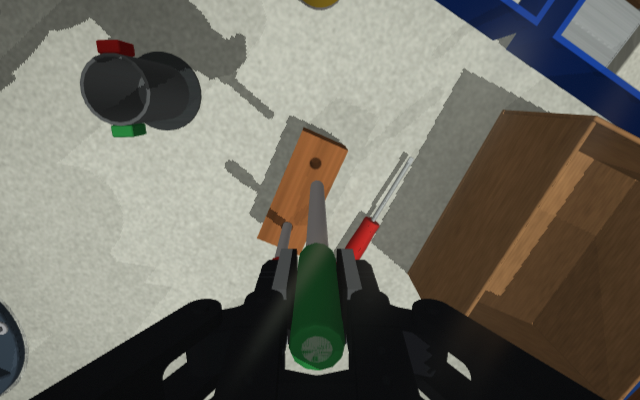

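View pics/c11.png

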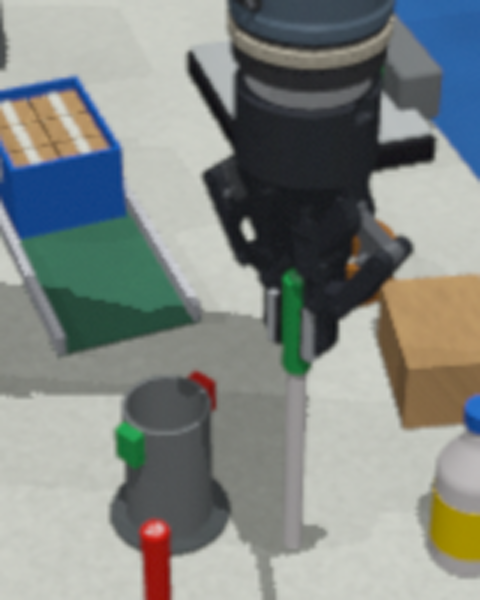

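View pics/sc7.png

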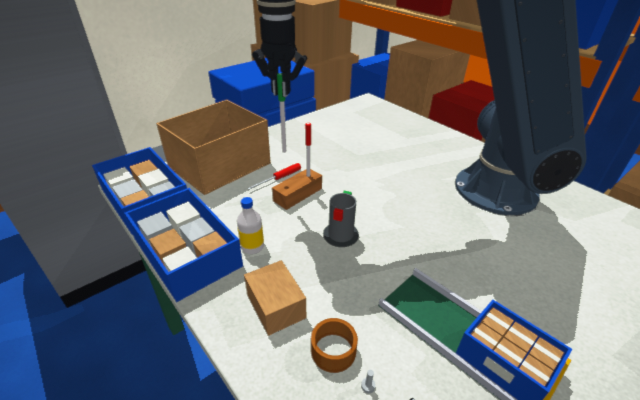

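```bash
python3 -c "
from h import *
crop('sc7',255,55,315,165,5,'c12')
print(manip.state()['ee_pos'])
print(tri([('s7',230+292/3,100+546/3),('sc7',284,150)]),tri([('s7',230+291/3,100+276/3),('sc7',281,69)]))
print('cup',px('w7',116,89,.115),'gt',px('w7',128,131,.115),'rt',px('w7',116,46,.115))
"
```

```text
[ 0.54469719 -0.36133174  0.32809949]
(array([ 0.54122169, -0.3670234 ,  0.16960087]), [[-0.5, -0.1], [-0.6, 0.1]]) (array([ 0.53549577, -0.36970072,  0.3858733 ]), [[-0.3, -0.1], [-0.4, 0.1]])
cup [ 0.51809962 -0.15329767  0.115     ] gt [ 0.48629601 -0.17810531  0.115     ] rt [ 0.55435758 -0.13944893  0.115     ]
```

View pics/c12.png

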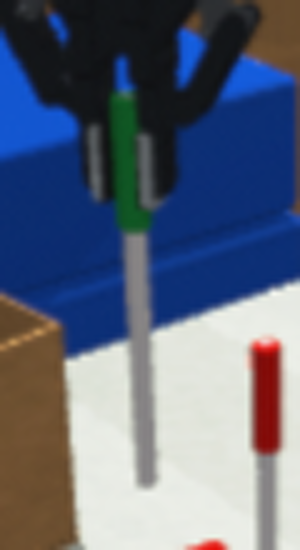

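```bash
python3 -c "
from h import *
f,e=tri([('s7',230+292/3,100+545/3),('sc7',284.2,151.5)]);t,e2=tri([('s7',230+291/3,100+278/3),('sc7',279.6,74)])
print(f,e,t,e2,np.linalg.norm(t-f))
d=t-f; x=np.array([np.cos(np.radians(30)),np.sin(np.radians(30)),0]);y=np.array([x[1],-x[0],0])
print('tilt x,y deg',np.degrees(np.arctan2(d@x,d[2])),np.degrees(np.arctan2(d@y,d[2])))
"
```

```text
[ 0.54251949 -0.36396577  0.16689859] [[-0.4, -0.1], [-0.5, 0.1]] [ 0.54007709 -0.36311558  0.37788344] [[0.9, 0.3], [1.2, -0.3]] 0.2110007002478926
tilt x,y deg -0.4589572470643988 -0.5315661385515859
```

The stick is held within 0.5° of vertical, with its foot 161 mm below the TCP. The red stick is still in the stand. Next I move over the cup.

```bash
python3 -c "
from h import *
go(.5200,-.151,.31,30)"
```

```text
shift [ 0.0843 -0.1943  0.0179] turn 0.14 yaw now 30.14 dist 0.213
```

```bash
python3 -m jog '[[[0.02,-0.048,0],0,0.012],[[0.042,-0.097,0],0,0.012],[[0.063,-0.146,0],0,0.012],[[0.084,-0.194,0.01],0,0.012],[[0.084,-0.194,0.018],0,0.012],[[0.084,-0.194,0.018],0,0.012]]'; python3 -c "
from h import *
snap('wrist','w8');snap('side','s8');snap('scene','sc8')
crop('s8',240,120,340,290,3.5,'c13');crop('sc8',290,60,400,250,3.1,'c14')
print(manip.state()['ee_pos'])"
```

```text
t: 10.15
ee_pos: [0.5193, -0.1513, 0.3087]
ee_rot: [-3.14, 0.006, 0.527]
wrist_force: [0.9, -0.7, -0.6]
opening: 0.0169
[ 0.51994288 -0.15240939  0.309624  ]
```

View pics/w8.png

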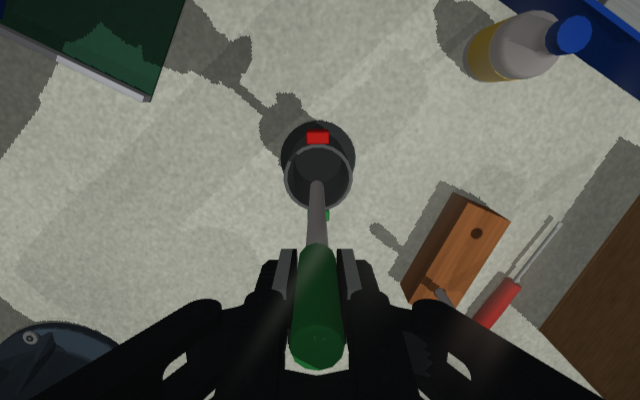

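View pics/c13.png

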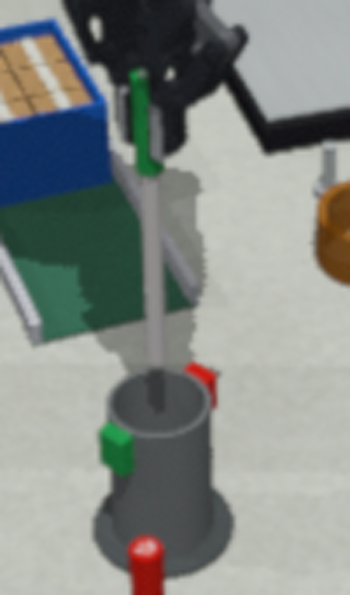

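View pics/c14.png

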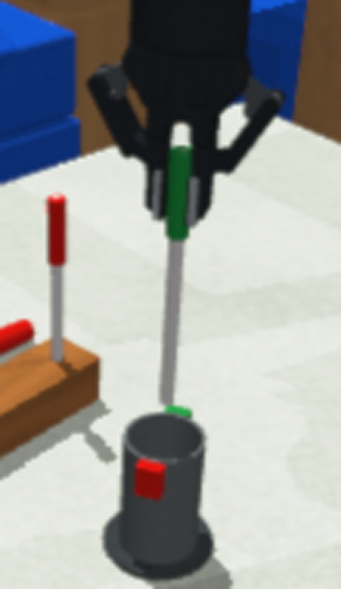

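```bash
python3 -c "
from h import *
print('rim',px('w8',319,177,.115),'rt',px('w8',318,132,.115),'foot',px('w8',317,186,.149))
print('rim side',px('s8',240+160/3.5,120+404/3.5,.115),'scene',px('sc8',290+164/3.1,60+438/3.1,.115))
print('foot',tri([('s8',240+156/3.5,120+408/3.5),('sc8',290+167/3.1,60+402/3.1)]))
print('top',tri([('s8',240+139/3.5,120+73/3.5),('sc8',290+179/3.1,60+150/3.1)]))
"
```

```text
rim [ 0.51843562 -0.15326348  0.115     ] rt [ 0.5552742  -0.13063617  0.115     ] foot [ 0.51703192 -0.15187205  0.149     ]
rim side [ 0.51725109 -0.15853227  0.115     ] scene [ 0.51891655 -0.14962211  0.115     ]
foot (array([ 0.50677076, -0.17232405,  0.12875624]), [[-2.0, -0.8], [-3.3, 1.1]])
top (array([ 0.51488534, -0.15432816,  0.35881539]), [[0.6, 0.4], [1.2, -0.5]])
```

Wrist view: the foot (317,187) is within about 2 mm of the rim centre (319,177), and the red tab (318,137) lies straight along the tool's x axis. Lowering.

```bash
python3 -m jog '[[[0,0,0.02],0,0.012],[[0,0,0.04],0,0.012],[[0,0,0.06],0,0.012],[[0,0,0.08],0,0.012],[[0,0,0.1],0,0.012],[[0,0,0.12],0,0.012],[[0,0,0.13],0,0.012],[[0,0,0.13],0,0.012]]'; python3 -m jog '[[[0,0,0.004],0,0.012],[[0,0,0.008],0,0.012],[[0,0,0.008],0,0.012]]';python3 -m jog '[[[0,0,0.003],0,0.012],[[0,0,0.003],0,0.012]]'; python3 -c "
from h import *
snap('side','s9');crop('s9',220,120,370,290,3.5,'c15')
s=manip.state();print(s['ee_pos'],s['wrist_force'])"
```

```text
t: 11.3
ee_pos: [0.5192, -0.1531, 0.1792]
ee_rot: [-3.14, 0.005, 0.524]
wrist_force: [0.2, 0.6, -0.5]
opening: 0.0175
t: 11.68
ee_pos: [0.5191, -0.1531, 0.1711]
ee_rot: [-3.14, 0.006, 0.524]
wrist_force: [-0.3, -0.5, -0.4]
opening: 0.0174
t: 11.92
ee_pos: [0.519, -0.153, 0.168]
ee_rot: [-3.14, 0.006, 0.524]
wrist_force: [-1.1, -0.6, -0.1]
opening: 0.017
[ 0.51897316 -0.15304171  0.16808955] [ 0.04094543 -0.03830484  0.11508036]
```

View pics/c15.png

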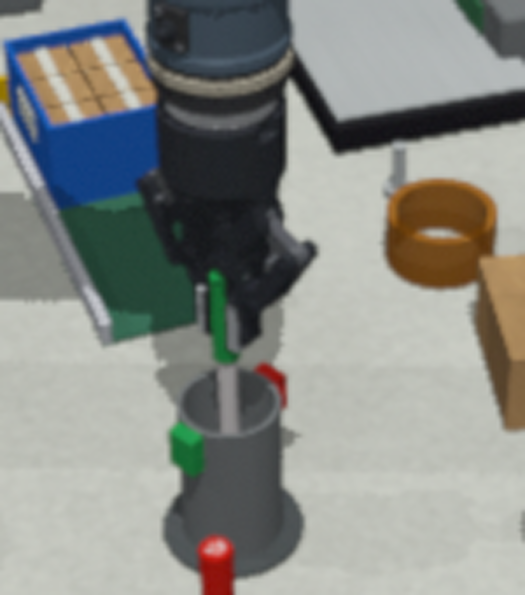

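```bash
python3 -m jog '[[[0,0,0.0015],0,0.012],[[0,0,0.0015],0,0.012]]';python3 -m jog '[[[0,0,0.0015],0,0.012],[[0,0,0.0015],0,0.012]]'
```

```text
t: 12.22
ee_pos: [0.5189, -0.153, 0.1665]
ee_rot: [-3.14, 0.006, 0.524]
wrist_force: [0.1, 0.3, 0.1]
opening: 0.0176
t: 12.48
ee_pos: [0.5193, -0.1531, 0.1656]
ee_rot: [-3.14, 0.005, 0.524]
wrist_force: [-0.5, 0.2, 4.3]
opening: 0.0174
```

Floor contact is felt (4 N) at TCP z≈0.166, as expected. Now I lean the stick toward the tab along tool -x, pivoting it on the rim.

```bash
python3 -m jog '[[[-0.008,0,0],0,0.012],[[-0.016,0,0],0,0.012],[[-0.022,0,0],0,0.012],[[-0.026,0,0],0,0.012],[[-0.030,0,0],0,0.012],[[-0.030,0,0],0,0.012]]'; python3 -c "
from h import *
snap('side','s10');crop('s10',220,120,370,290,3.5,'c16')
snap('scene','sc10');crop('sc10',280,60,410,250,3.1,'c17')
s=manip.state();print(s['ee_pos'],s['wrist_force'])"
```

```text
t: 13.22
ee_pos: [0.4933, -0.1682, 0.1659]
ee_rot: [-3.141, 0.004, 0.524]
wrist_force: [2.7, 0.8, 0.6]
opening: 0.017
[ 0.49343071 -0.16815759  0.16583232] [1.56598966 1.4466518  0.19405022]
```

View pics/c16.png

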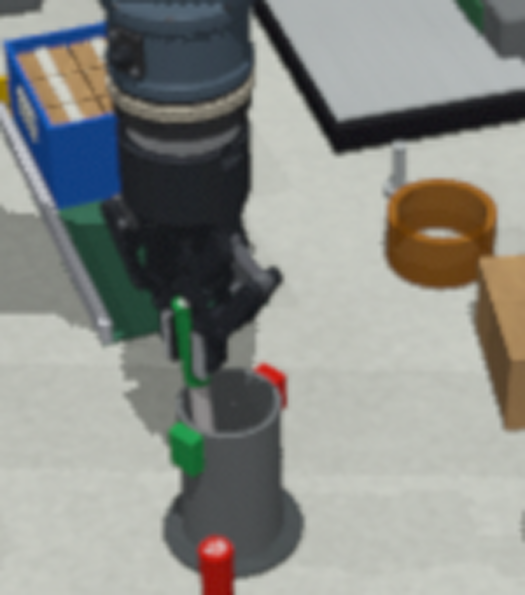

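View pics/c17.png

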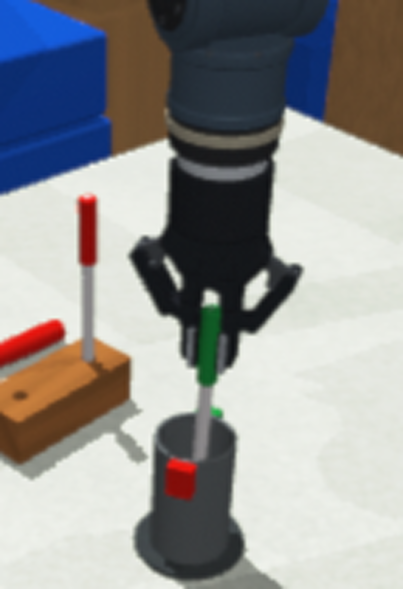

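The pivot is working, with a low force of about 2.5 N. Continuing.

```bash
python3 -m jog '[[[-0.004,0,0.001],0,0.012],[[-0.008,0,0.002],0,0.012],[[-0.012,0,0.005],0,0.012],[[-0.015,0,0.008],0,0.012],[[-0.017,0,0.011],0,0.012],[[-0.017,0,0.011],0,0.012]]'; python3 -c "
from h import *
snap('side','s11');crop('s11',220,120,370,290,3.5,'c18')
snap('scene','sc11');crop('sc11',280,60,410,250,3.1,'c19')
s=manip.state();print(s['ee_pos'],s['wrist_force'])"
```

```text
t: 14.08
ee_pos: [0.4791, -0.1772, 0.156]
ee_rot: [3.14, 0.003, 0.524]
wrist_force: [1.3, 0.5, 10.6]
opening: 0.0173
[ 0.47910241 -0.17722783  0.15598222] [ 1.39259257  1.36561574 11.90467745]
```

View pics/c18.png

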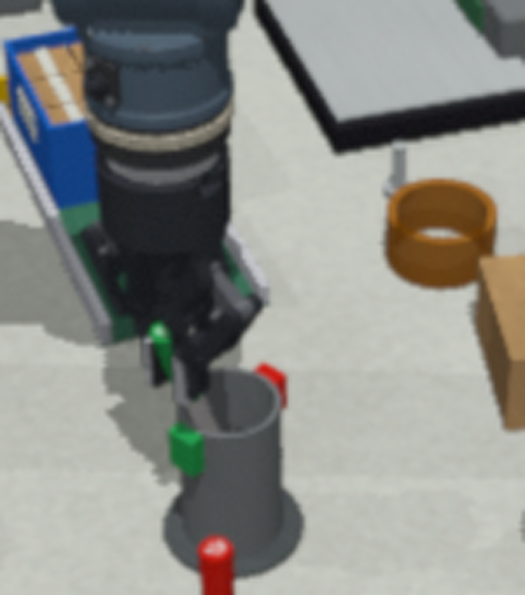

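View pics/c19.png

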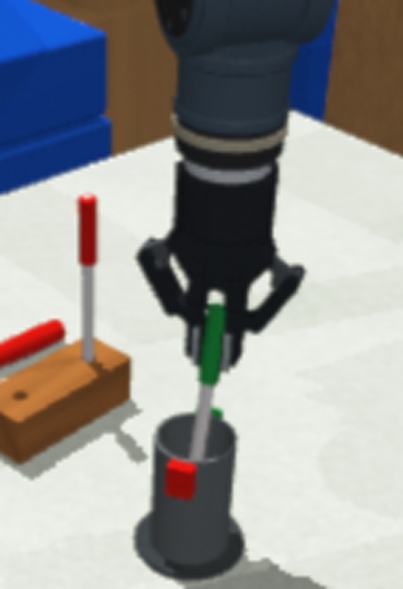

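The stick leans about 20° over the tab. A vertical load of about 11 N remains, so I'll relieve it slightly and then open gradually.

```bash
python3 -m jog '[[[0,0,-0.0015],0,0.012],[[0,0,-0.0015],0,0.012]]'; python3 -m jog '[[[0,0,-0.0015],0,0.02],[[0,0,-0.0015],0,0.024],[[0,0,-0.0015],0,0.03],[[0,0,-0.0015],0,0.04],[[0,0,-0.0015],0,0.05],[[0,0,-0.0015],0,0.06],[[0,0,-0.0015],0,0.06]]'; python3 -c "
from h import *
snap('side','s12');crop('s12',220,120,370,290,3.5,'c20')
snap('wrist','w12')
s=manip.state();print(s['ee_pos'],s['wrist_force'])"
```

```text
t: 14.42
ee_pos: [0.4789, -0.1773, 0.1575]
ee_rot: [3.14, 0.004, 0.524]
wrist_force: [2.1, 1.4, 2.4]
opening: 0.0176
t: 15.3
ee_pos: [0.4789, -0.1773, 0.159]
ee_rot: [3.14, 0.004, 0.524]
wrist_force: [-0.5, 0.3, -0.4]
opening: 0.0598
[ 0.47889879 -0.17732937  0.15899545] [-0.00060097 -0.05705158  0.07815597]
```

View pics/c20.png

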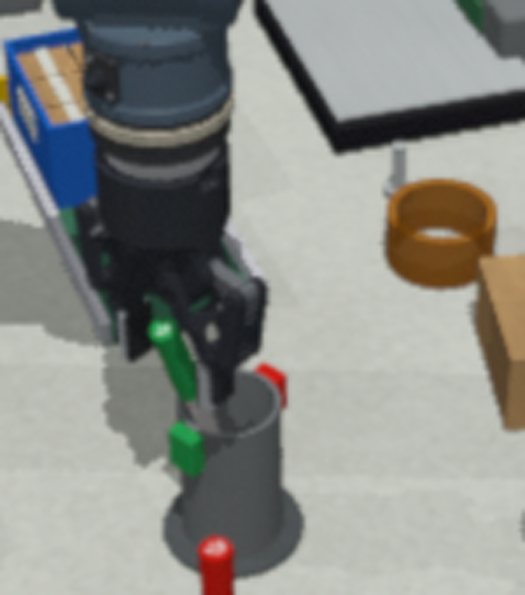

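View pics/w12.png

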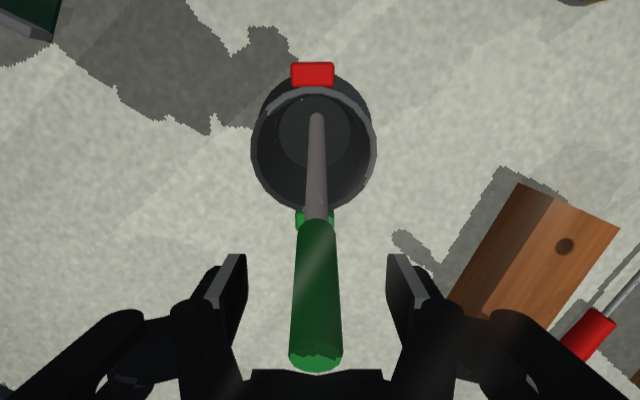

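The wrist view shows the released stick lying squarely over the green tab (317,218), with its foot at (317,117) on the red-tab side. It touches neither finger. I'll retreat straight up.

```bash
python3 -m jog '[[[0,0,0],0,0.08],[[0,0,-0.015],0,0.08],[[0,0,-0.04],0,0.08],[[0,0,-0.08],0,0.08],[[0,0,-0.13],0,0.08],[[0,0,-0.18],0,0.08],[[0,0,-0.18],0,0.08]]'; python3 -m jog '[[[0.05,0,0],0,0.08],[[0.1,0,0],0,0.08],[[0.1,0,0],0,0.08],[[0.1,0,0],0,0.08]]'; python3 -c "
from h import *
snap('side','s13');crop('s13',220,200,370,320,5,'c21')
snap('wrist','w13');snap('scene','sc13')
s=manip.state();print(s['ee_pos'],s['wrist_force'],s['t'])"
```

```text
t: 16.27
ee_pos: [0.4806, -0.1773, 0.3438]
ee_rot: [3.135, -0.001, 0.524]
wrist_force: [0.3, -0.8, -0.8]
opening: 0.0802
t: 16.77
ee_pos: [0.5667, -0.1271, 0.3436]
ee_rot: [3.135, -0.0, 0.524]
wrist_force: [-0.4, -1.1, -0.2]
opening: 0.0799
[ 0.56634938 -0.12773793  0.34434368] [-0.49172952 -0.80467643  0.17051653] 16.925
```

View pics/c21.png

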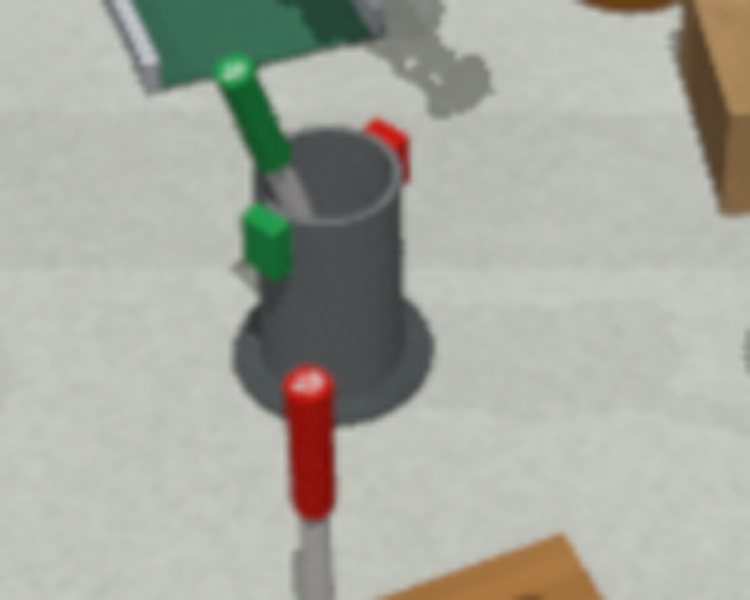

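View pics/w13.png

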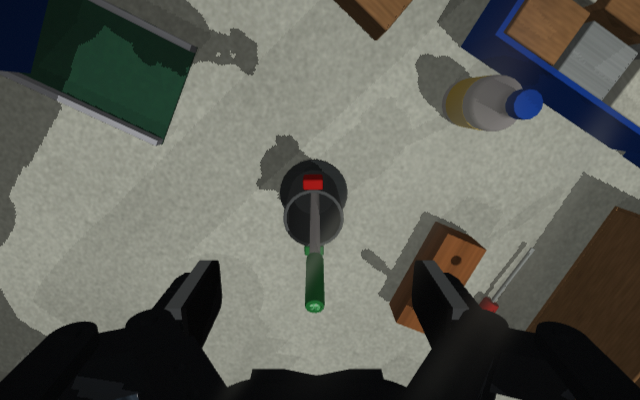

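View pics/sc13.png

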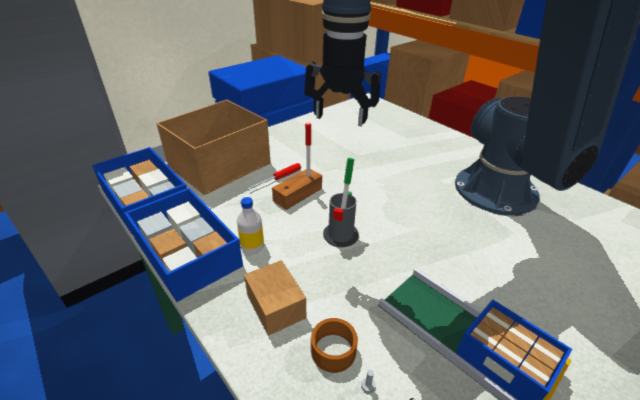

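```bash
python3 -c "
from h import *
t,e=tri([('s13',220+236/5,200+70/5),('w13',315,306),('sc13',350,159)])
print(t,e)
c=np.array([.5184,-.1535]);a=np.radians(210);d=t[:2]-c;u=np.array([np.cos(a),np.sin(a)])
print('top x,y in cup',d@u, -d[0]*u[1]+d[1]*u[0])
g=px('w13',314,250,.115);print(g)
a=manip.state()
manip.finish_job()"
```

```text
[ 0.47346342 -0.18055968  0.2057448 ] [[-0.3, -0.0], [0.7, -1.3], [-0.1, -0.2]]
top x,y in cup 0.0524460615474346 0.0009660759328169108
[ 0.48435093 -0.1724192   0.115     ]
the job is handed in; nothing more can be done
```

The bin is up against the yellow stop, and the green stick is in the cup, leaning over the green tab. The job is handed in; it reports no verdict, so these are my own last checks. It took about 17 s of the 58 s allowed.

- **Bin:** I pushed it along the lane from behind until it stalled at about 17 N, with its front at y ≈ 0.394 against a stop I had estimated at about 0.396. The wrist camera put its rear edge 177 mm from the open end of the lane, where 180 mm would be fully home and the limit is 174 mm. The side camera disagreed, reading roughly 15 mm farther along. I relied on the stall force and on the scene view, which shows the bin flush with the stop.
- **Green stick:** I lowered it until the foot touched the cup floor (about 4 N), pivoted it over the rim towards the tab, then opened the gripper. In the last views it leans on the green-tab side, with its top about 52 mm from the cup's axis and about 1 mm off the tab's line. The foot was last seen at the bottom on the red-tab side, before I lifted the gripper away; I did not measure its final height.
- **Everything else:** the red stick is upright in the stand. The tape roll, carton, bottle, bolt and screwdriver look unmoved by eye; I did not measure them. The gripper is clear above the bench.

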